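Click the paper stop of the desk punch into its catch

TASK

Set the paper stop of the desk punch: with the fingertips, gently push the sliding stop along its rail towards the punch head until it clicks into its hidden catch - the pin on top of it sinks down flush - then leave it sitting there and take the hand away. Only push it, never take it between the fingers, and leave the eraser and the binder clip on the punch and the mug beside it undisturbed.

Things in the scene. Friction and masses are not known exactly. Their poses are not given: they have to be found in the camera images.
- punch: Desk paper punch, fixed: grey base plate 180 (x) x 380 (y) x 8 mm, origin at the centre of its underside; y runs along the rail to the punch head, a dark block 168 x 60 mm, 53 mm high (its bar 73), at y = 120 to 180 mm. The aluminium rail is at x = +45 mm, 28 mm wide, from y = -185 to +110 mm; its top is 22 mm above the worktop (end cap 25). The flat bed is beside it at -x.
- stop_face (a point): Centre of the stop's flat outer face, which looks away from the punch head (punch -y), 37 mm above the worktop: push here towards punch +y. Axes as the punch's. The stop is a plain grey saddle on the rail, 60 mm across it (x), 36 mm along it (y), its underside 10 mm and top 52 mm above the worktop; the face is free above the rail, from 22 to 52 mm.
- stop_mid (a point): Centre of the sliding stop: 18 mm along punch +y from stop_face, 32 mm above the worktop; axes as the punch's. If it was pushed out beyond the catch, it can be pushed back into it from the other side.
- stop (a joint): Position of the stop along the rail (m), growing towards the punch head: 0 at the outer end, 0.17 at its end. It starts at 0 to 0.05; the hidden catch is somewhere in 0.08 to 0.14. It slides against about 2 N of friction; at the catch it jumps some 10 mm ahead by itself, then resists: only about 12 N or more push it out beyond, so a push of 6 N reached after sliding means it is caught.
- pin (a joint): How far the spring pin has sunk into the stop, in m: 0 while it rides on the rail, 0.006 when it sits in the catch. It works by itself.
- pin_head (a point): Centre of the top of the pin's round steel head (16 mm across) in the middle of the stop's top; stands 6 mm above the stop's top while riding (58 mm above the worktop), flush with it in the catch.
- eraser: Blue and white eraser 46 x 22 x 13 mm lying loose on the bed of the punch, origin at the centre of its underside. Leave it alone.
- binder_clip: Black binder clip 25 x 32 x 47 mm standing loose on the bed of the punch, origin at the centre of its underside. Leave it alone.
- mug: Green and white mug, 78 mm across and 101 mm high, standing loose on the worktop to the left of the punch, origin at the centre of its underside. Leave it alone.

How it is judged:
At the end, for the whole second after the job is handed in: The stop is at rest in its catch: the pin has sunk by more than 4.5 mm (6 mm is fully seated) and the stop is between 0.07 and 0.15 m along its travel (value of joint pin above 0.0045 m and value of joint stop between 0.07 and 0.15 m and velocity of joint stop between -0.005 and 0.005 m/s); the robot touches nothing.
It fails at once if the stop is taken between the fingers (x of the grasp point in the frame of stop_mid between -0.03 and 0.03 m and y of the grasp point in the frame of stop_mid between -0.016 and 0.016 m and z of the grasp point in the frame of stop_mid below 0.032 m).
It fails at once if the stop is pushed roughly, with more than 30 N (contact force between the arm and stop above 30 N).
It fails at once if the eraser is moved by more than 15 mm (distance of eraser from where it was at the start of the episode above 0.015 m).
It fails at once if the binder clip is moved by more than 15 mm (distance of binder_clip from where it was at the start of the episode above 0.015 m).
It fails at once if the mug is moved by more than 15 mm (distance of mug from where it was at the start of the episode above 0.015 m).
It also fails if it takes over 51 s, if anything falls off the work surface, if the arm or the gripper's body presses on something with over 40 N, if the wrist force passes 120 N, or if a joint passes its speed limit or range.

ROBOT

A 6-joint arm with a two-finger parallel gripper is mounted at the origin on a cart in front of the work surface, level with it; the furniture and walls round the work are solid. World frame = base frame: x ahead of the robot, y to its left, z up, the work surface at z = 0. Lengths are in m, angles in rad, forces in N, time in s.
With the tool pointing down it reaches from about 0.35 to 0.775 m from the base axis. Payload 5.5 kg.
Tool frame: the origin (TCP) lies between the finger pads; the fingertips stand 8 mm ahead of it and the grasp point (between the pads) lies 11 mm behind it; z points along the fingers, y is the line along which they close (so a half turn about z gives the same grasp; the last joint's range is limited). The gripper opens to 85 mm and grips with 20 to 120 N. Pads are 22 mm wide; open, the fingers measure 114 mm over their backs; the gripper's body (76 mm by 85 mm) begins 54 mm behind the grasp point. The pads swing forward as they close: fully open they stand 13 mm farther back than shut.
Start: joints at [-0.14, 0.313, 0.046, 1.304, 0, 1.431], TCP at [0.575, -0, 0.239] pointing down, gripper open.
Joint ranges: [-2.76, 2.76], [-0.86, 1.69], [-1.03, 1.26], [-2.2, 2.34], [-1.47, 1.5], [-3.14, 3.14]. Speed limits (rad/s): [2.57, 2.57, 3.14, 3.14, 3.14, 3.14].

INTERFACE

Orientations are given as a unit quaternion [w, x, y, z].
In Python, from workcell import status, vision, job gives the robot as it stands. The module is installed in compiled form; this text tells all that it offers.
- The arm moves only by the tool apply_moves, never from a script. Its argument "moves" is one flat list of numbers, 6 for each row, row after row: the shift along the world's x, y, z in units of 25 mm (1.0 is 25 mm), then the turn, a rotation vector about the world's x, y, z in rad. In form: [x, y, z, rx, ry, rz, x, y, z, rx, ry, rz, ...]. A call has 1 to 20 rows; each row is the pose to reach, as a shift and turn from the pose commanded when the call began; what a row does not reach only later rows make up. A row lasts 1/12 s, in which the tool goes at most 41.7 mm and 7.16 degrees, less where a joint would pass 70% of its speed; a pose out of reach is approached as far as the arm can. A call with a gripper value outside its range is refused whole. "claw" is the opening in per cent of the stroke, from 0 (shut) to 100 (fully open), set as the call begins (left out, the last holds). The fingers move at their own pace and stop on an object; "newtons" is the grip in N (left out, the last holds). Time passes only in rows, so rows that repeat a pose let the fingers close. It gives the time, the measured TCP pose, the force, the opening and the grip force at its end, in the units of the state.
- status.get_state(): the state, without advancing time (a new reading comes with each control period).
- vision.read_camera(name): name is "scene" or "side" or "wrist"; returns a dict with "image" (420x560x3 uint8, blue, green, red), "camera_matrix" (3x3 intrinsics, pixels), "camera_from_world" (4x4, takes a point from world to camera coordinates). Camera axes: x right, y down, z forward; pixel columns grow to the right and rows downward; lengths in m; the calibration is good to about 2 mm. The wrist camera is an equidistant fisheye: a pixel r from the principal point sees the ray r / f radians off the axis. A picture is of the moment at which its call begins. There is no depth.
- job.hand_in(): hands the job in; it is judged then, once.
The state is a dict: "clock": time; "joint_pos": joint angles; "qvel": joint speeds; "tau": joint torques, N m; "tcp_pos": TCP position; "orientation": TCP orientation; "wrist_force": force on the tool from outside, world axes, zero at the start; "ft_torque": the same for the moment, N m; "finger_gap": finger opening in m; "grip_force": force on a finger pad.
Only numpy, scipy, OpenCV 4.12 (cv2) and the standard library are available. Lean on these libraries where they do the work, as an engineer would, in place of code of your own. Each camera call takes 0.05 s, during which the arm holds its last target. There are 200 camera calls.

## Working session

There is one attempt and no reset: what is moved stays moved. The work goes in short steps, Python scripts to look and compute and a tool call to move; the robot and the scene stay as the last step left them, time stands still between calls to the robot, and variables do not carry over. Pictures are saved under pics/ and viewed, at most 10 in all, crops included, and the job is handed in when it is done.

Besides the shell and the picture viewer there is one more tool, called after "Call:" as name(argument=value, ...) on one line, values as JSON. apply_moves: Moves the arm, as the interface text tells. Its arguments: {"type":"object","properties":{"moves":{"type":"array","items":{"type":"number"}},"claw":{"type":"number"},"newtons":{"type":"number"}},"required":["moves"]}

```bash
mkdir -p pics; python3 - <<'E'
from workcell import status, vision
import cv2,numpy as np
s=status.get_state();print({k:np.round(v,3) for k,v in s.items()})
for n in("scene","side"):
    c=vision.read_camera(n);np.savez(f"{n}0.npz",**c)
    cv2.imwrite(f"pics/{n}0.png",cv2.resize(c["image"],(784,588)))
    print(n,c["camera_matrix"],c["camera_from_world"].round(3))
E
```

```text
{'clock': np.float64(0.0), 'joint_pos': array([-0.14 ,  0.314,  0.045,  1.304,  0.   ,  1.431]), 'qvel': array([ 0.001, -0.002, -0.   ,  0.001,  0.001, -0.001]), 'tau': array([-3.0000e-03, -4.8063e+01,  2.9853e+01,  2.0000e-02, -0.0000e+00,
       -0.0000e+00]), 'tcp_pos': array([0.575, 0.   , 0.238]), 'orientation': array([-0.001,  0.707,  0.707, -0.001]), 'wrist_force': array([-0.446,  0.11 ,  0.688]), 'ft_torque': array([ 0.022,  0.003, -0.009]), 'grip_force': np.float64(0.0), 'finger_gap': np.float64(0.086)}
scene [[512.60715792   0.         276.20438223]
 [  0.         512.60715792 210.51283225]
 [  0.           0.           1.        ]] [[ 0.717 -0.697 -0.007 -0.351]
 [-0.484 -0.491 -0.724  0.362]
 [ 0.502  0.522 -0.69   0.873]
 [ 0.     0.     0.     1.   ]]
side [[438.4343758    0.         278.6141111 ]
 [  0.         438.4343758  205.19376465]
 [  0.           0.           1.        ]] [[-0.909 -0.417  0.005  0.555]
 [-0.292  0.628 -0.721  0.139]
 [ 0.298 -0.657 -0.693  0.804]
 [ 0.     0.     0.     1.   ]]
```

View pics/scene0.png

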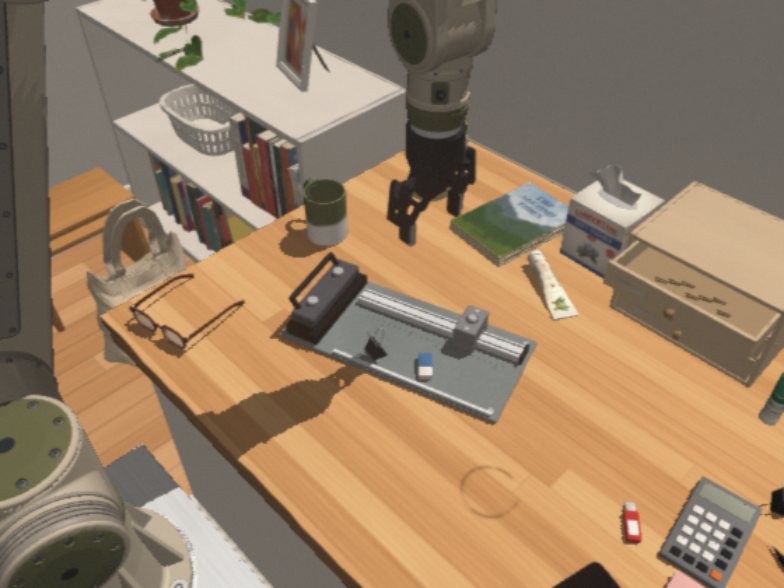

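View pics/side0.png

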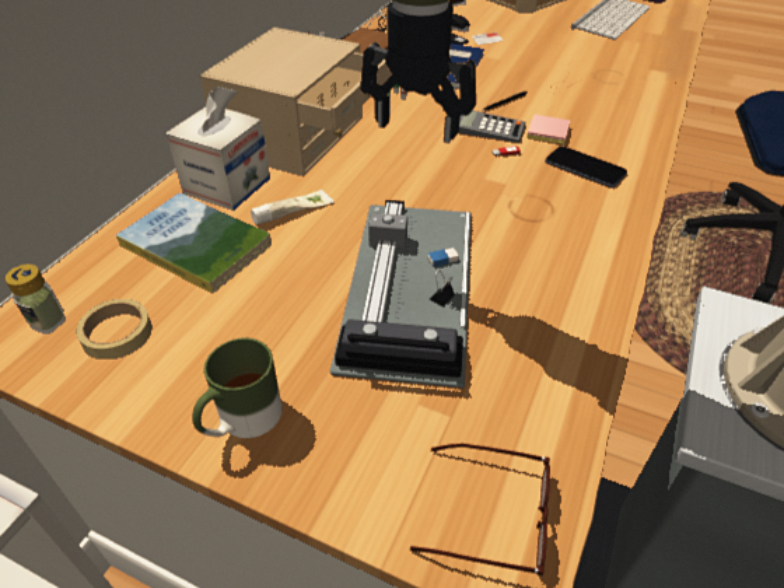

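```bash
python3 - <<'E'
import cv2,numpy as np
a=np.load("scene0.npz")["image"][175:305,195:390]
b=np.load("side0.npz")["image"][135:285,225:345]
cv2.imwrite("pics/ca.png",cv2.resize(a,None,fx=4,fy=4,interpolation=2))
cv2.imwrite("pics/cb.png",cv2.resize(b,None,fx=4,fy=4,interpolation=2))
E
```

```text
(no output)
```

View pics/ca.png

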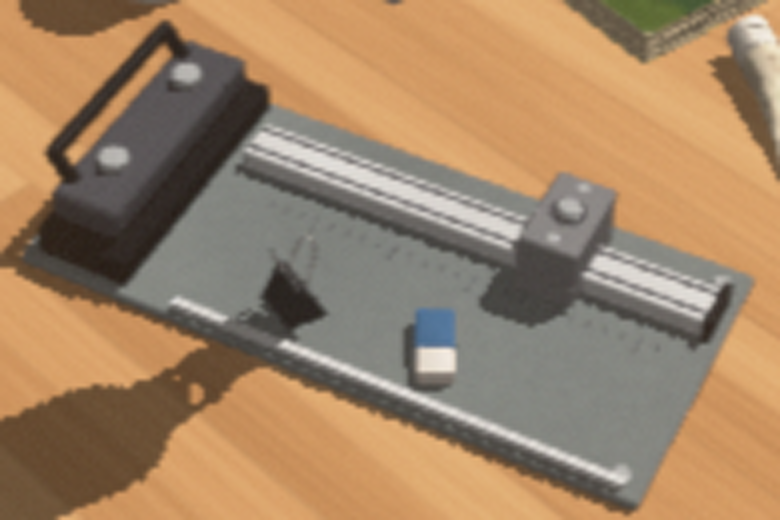

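View pics/cb.png

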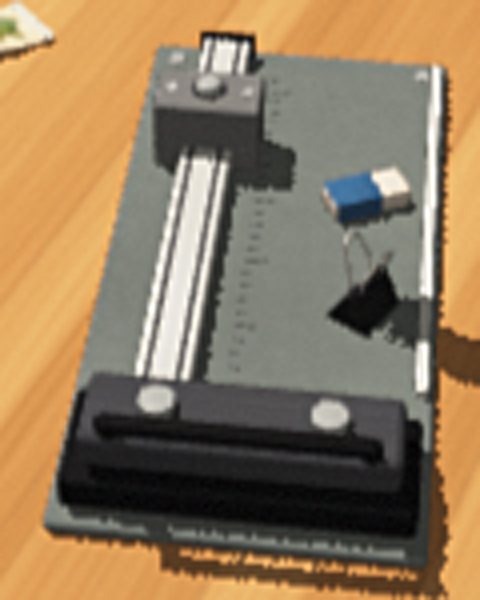

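```bash
cat > fit.py <<'E'
import numpy as np
from scipy.optimize import least_squares
C={n:np.load(n+"0.npz") for n in("scene","side")}
def proj(n,p):
    T=C[n]["camera_from_world"];q=T[:3,:3]@p+T[:3,3];q=C[n]["camera_matrix"]@q;return q[:2]/q[2]
def px(n,u,v):
    o=(195,175) if n=="scene" else (225,135)
    return np.array([o[0]+(u+.5)/4-.5,o[1]+(v+.5)/4-.5])
L=[("scene",(.09,-.19),752,280),("scene",(-.09,-.19),633,500),("scene",(-.09,.19),28,240),
("side",(.09,-.19),160,47),("side",(-.09,-.19),443,67),("side",(.09,.19),47,527),("side",(-.09,.19),430,558)]
def w(s,p,z):
    c,d=np.cos(s[2]),np.sin(s[2]);return np.array([s[0]+c*p[0]-d*p[1],s[1]+d*p[0]+c*p[1],z])
def res(s):
    r=[proj(n,w(s,p,.008))-px(n,u,v) for n,p,u,v in L]
    r+=[proj("scene",w(s,(.045,s[3]),.058))-px("scene",570,206),proj("side",w(s,(.045,s[3]),.058))-px("side",208,82)]
    return np.ravel(r)
if __name__=="__main__":
    for y0 in (0,1.5,3,-1.5):
        f=least_squares(res,[.5,.2,y0,-.1]);print(f.cost,f.x.round(4))
        if f.cost<60: print(f.fun.round(1),"face",w(f.x,(.045,f.x[3]-.018),.037).round(4),"dir",-np.sin(f.x[2]),np.cos(f.x[2]))
E
python3 fit.py
```

```text
19.26843800113627 [ 0.5636  0.032   0.3117 -0.0918]
[ 0.3 -1.5  0.3  1.1 -3.5  3.2 -1.1 -1.4  0.9 -0.9 -2.  -1.2 -0.8  0.6
 -0.6 -0.3  0.1 -1. ] face [ 0.6401 -0.0586  0.037 ] dir -0.30669301116728764 0.9518084875126623
19.268438001137252 [ 0.5636  0.032   0.3117 -0.0918]
[ 0.3 -1.5  0.3  1.1 -3.5  3.2 -1.1 -1.4  0.9 -0.9 -2.  -1.2 -0.8  0.6
 -0.6 -0.3  0.1 -1. ] face [ 0.6401 -0.0586  0.037 ] dir -0.30669300576293707 0.9518084892540595
19.26843800113642 [ 0.5636  0.032   0.3117 -0.0918]
[ 0.3 -1.5  0.3  1.1 -3.5  3.2 -1.1 -1.4  0.9 -0.9 -2.  -1.2 -0.8  0.6
 -0.6 -0.3  0.1 -1. ] face [ 0.6401 -0.0586  0.037 ] dir -0.3066930107296047 0.9518084876536932
19.268438001136285 [ 0.5636  0.032   0.3117 -0.0918]
[ 0.3 -1.5  0.3  1.1 -3.5  3.2 -1.1 -1.4  0.9 -0.9 -2.  -1.2 -0.8  0.6
 -0.6 -0.3  0.1 -1. ] face [ 0.6401 -0.0586  0.037 ] dir -0.30669301068791294 0.9518084876671271
```

```bash
sed -i 's/("scene",(-.09,.19),28,240),//' fit.py; cat >> fit.py <<'E'
    s=f.x;print("start pt",w(s,(.045,s[3]-.018-.03),.039),"units",(w(s,(.045,s[3]-.048),.039)-[.575,0,.239])/.025)
E
python3 fit.py|tail -4
```

```text
5.829455060172819 [ 0.562   0.0325  0.318  -0.093 ]
[-0.4 -1.6  0.1  1.1 -1.1 -1.   1.  -0.9 -0.8 -0.4  0.5  0.8 -0.7 -0.1
  0.5 -1. ] face [ 0.6395 -0.0589  0.037 ] dir -0.31263174607595745 0.9498744081958931
start pt [ 0.6488538  -0.08738908  0.039     ] units [ 2.95415203 -3.49556314 -8.        ]
```

Call:
apply_moves(moves=[0.5, -0.6, -0.8, 0, 0, 0.06, 1, -1.2, -1.6, 0, 0, 0.12, 1.5, -1.8, -2.4, 0, 0, 0.18, 2, -2.4, -3.2, 0, 0, 0.24, 2.5, -3, -4, 0, 0, 0.29, 2.95, -3.5, -5, 0, 0, 0.318, 2.95, -3.5, -5, 0, 0, 0.318, 2.95, -3.5, -5, 0, 0, 0.318, 2.95, -3.5, -5, 0, 0, 0.318, 2.95, -3.5, -5, 0, 0, 0.318, 2.95, -3.5, -5, 0, 0, 0.318], claw=0, newtons=20)

```text
clock: 1.02
tcp_pos: [0.6492, -0.0869, 0.1162]
orientation: [0.001, 0.586, 0.81, 0.001]
wrist_force: [-0.6, -0.1, 0.4]
finger_gap: 0.0001
grip_force: 0.0
```

Call:
apply_moves(moves=[0, 0, -0.7, 0, 0, 0, 0, 0, -1.4, 0, 0, 0, 0, 0, -2, 0, 0, 0, 0, 0, -2.4, 0, 0, 0, 0, 0, -2.7, 0, 0, 0, 0, 0, -2.9, 0, 0, 0, 0, 0, -3, 0, 0, 0, 0, 0, -3, 0, 0, 0, 0, 0, -3, 0, 0, 0])

```text
clock: 1.77
tcp_pos: [0.6492, -0.0876, 0.04]
orientation: [0.001, 0.586, 0.81, 0.0]
wrist_force: [-0.2, -0.3, 0.3]
finger_gap: 0.0
grip_force: 0.0
```

```bash
cat > look.py <<'E'
import sys,cv2
from workcell import vision
n,k=sys.argv[1:3];a=vision.read_camera(n)["image"]
a=a[175:305,195:390] if n=="scene" else a[135:285,225:345]
cv2.imwrite(f"pics/{k}.png",cv2.resize(a,None,fx=4,fy=4,interpolation=2))
E
python3 look.py scene d1
```

```text
(no output)
```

View pics/d1.png

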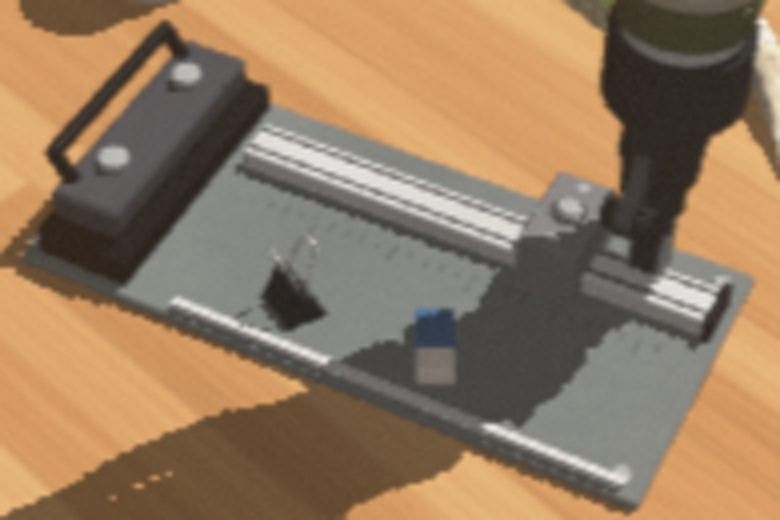

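Call:
apply_moves(moves=[-0.025, 0.076, 0, 0, 0, 0, -0.05, 0.152, 0, 0, 0, 0, -0.075, 0.228, 0, 0, 0, 0, -0.1, 0.304, 0, 0, 0, 0, -0.125, 0.38, 0, 0, 0, 0, -0.15, 0.456, 0, 0, 0, 0, -0.175, 0.532, 0, 0, 0, 0, -0.2, 0.608, 0, 0, 0, 0, -0.225, 0.684, 0, 0, 0, 0, -0.25, 0.76, 0, 0, 0, 0, -0.275, 0.836, 0, 0, 0, 0, -0.3, 0.912, 0, 0, 0, 0, -0.325, 0.988, 0, 0, 0, 0, -0.35, 1.064, 0, 0, 0, 0])

```text
clock: 2.98
tcp_pos: [0.6403, -0.0615, 0.0394]
orientation: [0.001, 0.587, 0.81, -0.0]
wrist_force: [0.8, -4.0, -2.8]
finger_gap: 0.0003
grip_force: 2.5
```

Call:
apply_moves(moves=[-0.025, 0.076, 0, 0, 0, 0, -0.05, 0.152, 0, 0, 0, 0, -0.075, 0.228, 0, 0, 0, 0, -0.1, 0.304, 0, 0, 0, 0])

```text
clock: 3.32
tcp_pos: [0.6376, -0.0532, 0.0394]
orientation: [0.0, 0.586, 0.81, 0.0]
wrist_force: [1.6, -4.2, -1.7]
finger_gap: 0.0001
grip_force: 2.4
```

Call:
apply_moves(moves=[-0.025, 0.076, 0, 0, 0, 0, -0.05, 0.152, 0, 0, 0, 0, -0.075, 0.228, 0, 0, 0, 0])

```text
clock: 3.57
tcp_pos: [0.6357, -0.0473, 0.0394]
orientation: [0.0, 0.586, 0.81, 0.0]
wrist_force: [2.3, -3.9, -1.5]
finger_gap: -0.0002
grip_force: 2.3
```

Call:
apply_moves(moves=[-0.025, 0.076, 0, 0, 0, 0, -0.05, 0.152, 0, 0, 0, 0, -0.075, 0.228, 0, 0, 0, 0, -0.1, 0.304, 0, 0, 0, 0])

```text
clock: 3.9
tcp_pos: [0.6333, -0.0398, 0.0394]
orientation: [0.0, 0.586, 0.81, 0.0]
wrist_force: [1.7, -3.5, -2.3]
finger_gap: -0.0002
grip_force: 2.3
```

Call:
apply_moves(moves=[-0.025, 0.076, 0, 0, 0, 0, -0.05, 0.152, 0, 0, 0, 0, -0.075, 0.228, 0, 0, 0, 0, -0.1, 0.304, 0, 0, 0, 0])

```text
clock: 4.23
tcp_pos: [0.6308, -0.0322, 0.0394]
orientation: [0.0, 0.586, 0.81, 0.0]
wrist_force: [2.9, -3.1, -2.1]
finger_gap: 0.0
grip_force: 2.3
```

Call:
apply_moves(moves=[-0.025, 0.076, 0, 0, 0, 0, -0.05, 0.152, 0, 0, 0, 0, -0.075, 0.228, 0, 0, 0, 0, -0.1, 0.304, 0, 0, 0, 0])

```text
clock: 4.57
tcp_pos: [0.6284, -0.0246, 0.0394]
orientation: [0.0, 0.586, 0.81, 0.0]
wrist_force: [4.5, -3.3, -3.5]
finger_gap: 0.0003
grip_force: 2.3
```

```bash
python3 look.py scene d2
```

```text
(no output)
```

View pics/d2.png

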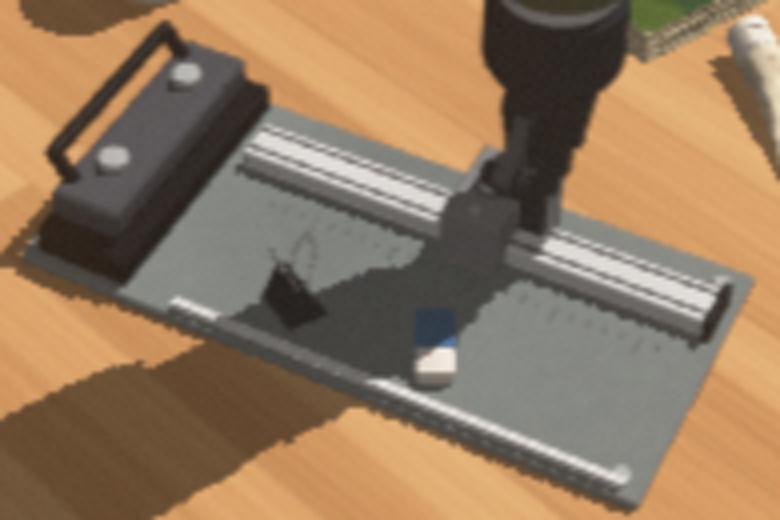

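Call:
apply_moves(moves=[-0.015, 0.076, 0, 0, 0, 0, -0.03, 0.152, 0, 0, 0, 0, -0.05, 0.228, 0, 0, 0, 0, -0.07, 0.304, 0, 0, 0, 0])

```text
clock: 4.95
tcp_pos: [0.626, -0.0173, 0.0394]
orientation: [-0.0, 0.586, 0.81, -0.0]
wrist_force: [0.3, -4.5, 1.2]
finger_gap: -0.0001
grip_force: 2.3
```

Call:
apply_moves(moves=[-0.023, 0.076, 0, 0, 0, 0, -0.046, 0.152, 0, 0, 0, 0, -0.069, 0.228, 0, 0, 0, 0, -0.092, 0.304, 0, 0, 0, 0])

```text
clock: 5.28
tcp_pos: [0.6235, -0.0096, 0.0394]
orientation: [-0.0, 0.586, 0.81, -0.0]
wrist_force: [-0.6, -5.0, 1.0]
finger_gap: -0.0002
grip_force: 2.3
```

Call:
apply_moves(moves=[-0.025, 0.076, 0, 0, 0, 0, -0.05, 0.152, 0, 0, 0, 0, -0.075, 0.228, 0, 0, 0, 0])

```text
clock: 5.53
tcp_pos: [0.6217, -0.0039, 0.0394]
orientation: [-0.0, 0.586, 0.81, -0.0]
wrist_force: [0.8, -5.2, 1.0]
finger_gap: 0.0002
grip_force: 2.3
```

Call:
apply_moves(moves=[-0.025, 0.076, 0, 0, 0, 0, -0.05, 0.152, 0, 0, 0, 0, -0.075, 0.228, 0, 0, 0, 0])

```text
clock: 5.78
tcp_pos: [0.6199, 0.0019, 0.0394]
orientation: [-0.0, 0.586, 0.81, -0.0]
wrist_force: [-0.3, -5.1, 1.0]
finger_gap: -0.0002
grip_force: 2.3
```

Call:
apply_moves(moves=[-0.025, 0.076, 0, 0, 0, 0, -0.05, 0.152, 0, 0, 0, 0, -0.075, 0.228, 0, 0, 0, 0])

```text
clock: 6.03
tcp_pos: [0.618, 0.0076, 0.0394]
orientation: [-0.0, 0.586, 0.81, -0.0]
wrist_force: [-0.1, -5.5, 1.1]
finger_gap: -0.0001
grip_force: 2.3
```

Call:
apply_moves(moves=[-0.025, 0.076, 0, 0, 0, 0, -0.05, 0.152, 0, 0, 0, 0, -0.075, 0.228, 0, 0, 0, 0])

```text
clock: 6.28
tcp_pos: [0.6163, 0.0134, 0.0393]
orientation: [-0.0, 0.586, 0.81, -0.0]
wrist_force: [0.3, -3.5, 1.6]
finger_gap: -0.0
grip_force: 1.3
```

Call:
apply_moves(moves=[0, 0, 0, 0, 0, 0])

```text
clock: 6.37
tcp_pos: [0.616, 0.0145, 0.0392]
orientation: [-0.001, 0.586, 0.81, 0.001]
wrist_force: [0.6, 0.5, 0.3]
finger_gap: -0.0001
grip_force: 0.0
```

The push force vanished, so the stop has jumped ahead. I'll back away and check the pin.

Call:
apply_moves(moves=[0.1, -0.3, 0, 0, 0, 0, 0.3, -0.9, 0, 0, 0, 0, 0.45, -1.4, 0, 0, 0, 0, 0.45, -1.4, 0.8, 0, 0, 0, 0.6, -1.8, 2, 0, 0, 0, 1, -2.8, 3.5, 0, 0, 0, 1.3, -4, 5, 0, 0, 0, 1.3, -5, 6, 0, 0, 0, 1.3, -5, 6, 0, 0, 0, 1.3, -5, 6, 0, 0, 0, 1.3, -5, 6, 0, 0, 0])

```text
clock: 7.28
tcp_pos: [0.649, -0.113, 0.1888]
orientation: [-0.0, 0.587, 0.81, 0.0]
wrist_force: [0.2, -0.6, -0.2]
finger_gap: 0.0002
grip_force: 0.0
```

```bash
python3 look.py scene e1; python3 look.py side e2; python3 -c "
import cv2,numpy as np
a=cv2.imread('pics/e1.png')[:, 200:620];b=cv2.imread('pics/e2.png')[:520,:380]
cv2.imwrite('pics/e3.png',np.hstack([a,b]))"
```

```text
(no output)
```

View pics/e3.png

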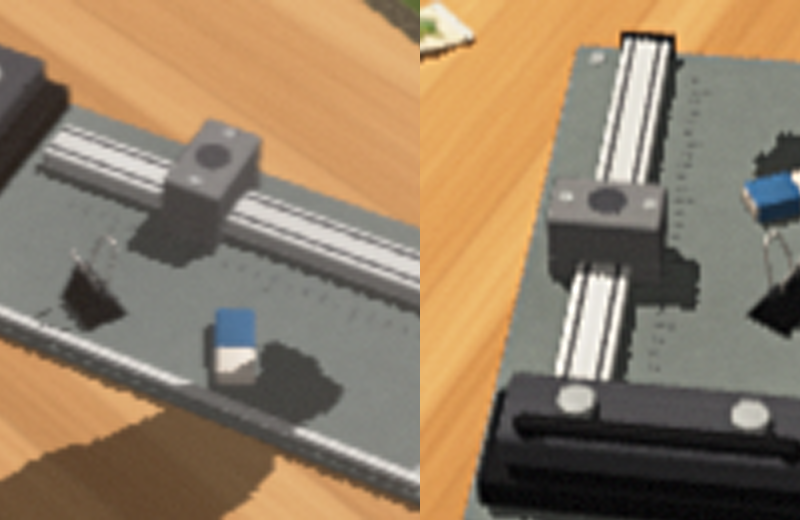

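The pictures show the pin dark and sunk into the stop's top, at (213,156) in the scene view and (608,200) in the side view. The eraser and clip have not moved, and the hand is clear.

```bash
python3 -c "
from workcell import job;print(job.hand_in())"
```

```text
the job is handed in; nothing more can be done
None
```

The stop clicked into its catch with the pin sunk flush in both camera views, the hand was taken away clear, and the job is handed in (no verdict was returned).

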